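# Unlock a battery transport case with its T-key and take the hood off

### The arm

A 6-joint arm with a two-finger parallel gripper is mounted at the origin on a cart in front of the work surface, level with it; the furniture and walls round the work are solid. World frame = base frame: x ahead of the robot, y to its left, z up, the work surface at z = 0. Lengths are in m, angles in rad, forces in N, time in s.
With the tool pointing down it reaches from about 0.35 to 0.775 m from the base axis. Payload 5.5 kg.
Tool frame: the origin (TCP) lies at the very end of the fingers, on their centre line; the grasp point (between the pads) lies 19 mm behind it; z points along the fingers, y is the line along which they close (so a half turn about z gives the same grasp; the last joint's range is limited). The gripper opens to 85 mm and grips with 20 to 120 N. Pads are 22 mm wide; open, the fingers measure 114 mm over their backs; the gripper's body (76 mm by 85 mm) begins 54 mm behind the grasp point. The pads swing forward as they close: fully open they stand 13 mm farther back than shut.
Start: joints at [-1.288, 0.313, 0.046, 1.304, 0, 1.431], TCP at [0.236, -0.524, 0.231] pointing down, gripper open.
Joint ranges: [-2.76, 2.76], [-0.86, 1.69], [-1.03, 1.26], [-2.2, 2.34], [-1.47, 1.5], [-3.14, 3.14]. Speed limits (rad/s): [2.57, 2.57, 3.14, 3.14, 3.14, 3.14].

### API

Orientations are given as a unit quaternion [w, x, y, z].
In Python, from workcell import env, imaging, ticket gives the robot as it stands. The module is installed in compiled form; this text tells all that it offers.
- The arm moves only by the tool apply_moves, never from a script. Its argument "rows" is a list of rows, each an object with "xyz": the shift along the tool's x, y, z in mm, a list of three; "turn": the turn, a rotation vector about the tool's x, y, z in rad, a list of three; "grip": the opening, from 0 (shut) to 1 (fully open). A call has 1 to 12 rows; each row is the pose to reach, as a shift and turn from the pose commanded when the call began, along the tool's axes at that moment; what a row does not reach only later rows make up. A row lasts 1/12 s, in which the tool goes at most 41.7 mm and 7.16 degrees, less where a joint would pass 70% of its speed; a pose out of reach is approached as far as the arm can. A call with a gripper value outside its range is refused whole. The fingers move at their own pace and stop on an object; "force" is the grip in N (left out, the last holds). Time passes only in rows, so rows that repeat a pose let the fingers close. It gives the time, the measured TCP pose, the force, the opening and the grip force at its end, in the units of the state.
- env.get_state(): the state, without advancing time (a new reading comes with each control period).
- imaging.read_camera(name): name is "side" or "top" or "wrist"; returns a dict with "color" (400x640x3 uint8, blue, green, red), "z_map" (400x640 float32, m along the optical axis (not along the pixel's ray), 0 where there is no reading), "camera_matrix" (3x3 intrinsics, pixels), "view" (4x4, takes a point from world to camera coordinates). Camera axes: x right, y down, z forward; pixel columns grow to the right and rows downward; lengths in m; the calibration is good to about 2 mm. A picture is of the moment at which its call begins.
- ticket.hand_in(): hands the job in; it is judged then, once.
The state is a dict: "clock": time; "joint_pos": joint angles; "qvel": joint speeds; "tau": joint torques, N m; "tcp_pos": TCP position; "orientation": TCP orientation; "wrist_force": force on the tool from outside, world axes, zero at the start; "ft_torque": the same for the moment, N m; "finger_gap": finger opening in m; "grip_force": force on a finger pad.
Only numpy, scipy, OpenCV 4.12 (cv2) and the standard library are available. Lean on these libraries where they do the work, as an engineer would, in place of code of your own. Each camera call takes 0.05 s, during which the arm holds its last target. There are 200 camera calls.

### The job

Open the battery transport case: take the T-key from its stand, lower it down the tube in the hood's neck onto the square stem at the bottom, and turn it anticlockwise past its stiff point until the bolt has snapped over to open. Draw the key out and stand it back in its stand, then lift the hood off its base and set it down gently, upright, on the bench clear of the base, without disturbing the other things that lie about.

Things in the scene. Friction and masses are not known exactly. Their poses are not given: they have to be found in the camera images.
- case_base: fixed base tray of the case: grey plate 212 (x) x 132 (y) x 12 mm on the bench; origin at the centre of its underside, z up. The hood's rim stands on the plate round a step 4 mm high (2 mm play), so that only the plate's edge shows. Bays at x -59 and +59 mm each hold a fixed battery pack that reaches up to z 44 mm. The turn bolt stands on this z axis
- turn_bolt (a joint): angle of the bolt on the base's z axis: 0 locked (start), growing anticlockwise seen from above to 1.5 rad open (stop). A spring detent resists by up to about 0.12 N m, most at 0.3 rad; past 0.75 rad it drives the bolt on to the stop, before that it springs back. Short of about 1.2 rad the bolt's hammer head holds the hood down by the slotted foot of its tube
- stem_top (a point): centre of the top of the bolt's square stem, 58 mm over the bench. The stem is 14 mm square from 35 mm (hammer head, 34 mm long, on which the key comes to rest) to 52 mm over the bench, then tapers to 8 mm square. Its flats lie along this point's x and y axes, which turn with the bolt: at joint value 0 along the base's axes
- hood_neck (a point): centre of the hood's square neck, where it is gripped: 54 x 54 mm bare metal, sides along x and y, 110 mm above the hood's rim (on its base: 122 mm over the bench); the neck spans 84 to 128 mm above the rim. Axes as the hood's, z up; the neck stands in the middle of the roof
- hood: loose hood of the case, about 0.5 kg: black panels with metal edges, open below, 190 (x) x 110 (y) mm, roof 84 mm above the rim, walls 4 mm; origin at the centre of its rim, z up; balanced under the neck. It must rise 50 mm straight up to clear stem and packs
- tube_mouth (a point): centre of the tube's mouth, the round 40 mm hole in the top of the hood's neck, 140 mm over the bench while the hood is on its base; the tube runs straight down to the bolt, stem top 82 mm below the mouth
- key_stand: fixed stand of the T-key: dark plate 104 x 84 x 6 mm with a bare metal block 66 x 66 mm, its top 60 mm over the bench, bored 44 mm wide down to 6 mm over the bench; origin at the centre of its underside, the bore on its z axis
- key_bar (a point): centre of the T-key's cross bar, where it is gripped: steel, 96 mm long along this point's y, 16 mm wide (x) and 16 mm high, flat sides; 136 mm above the key's lower end (key 144 mm long). z up. In the stand it is 142 mm, fully down on the stem 171 mm over the bench
- t_key: loose T-key, about 0.22 kg, upright in its stand at the start; origin at the centre of its lower end, same axes as the bar. Shank 14 mm thick; the lowest 32 mm are a square foot of 24 mm (sides along x and y) with a square socket from below, 15.5 mm wide and 24 mm deep, that goes on the stem in any of four positions
- reel: bystander: loose solder reel, 56 mm wide, 39 mm high, standing on the bench; origin at the centre of its underside
- brush: bystander: loose black brush, 128 mm long along its y, 16 mm wide, 24 mm high; origin at the centre of its underside
- jar: bystander: loose jar with green lid, 41 mm wide, 36 mm high; origin at the centre of its underside
There are look-alikes about, which are no part of the job. There is more than one size of the t_key; the one meant has the size given above.

How it is judged:
By the outcome, as a careful person would: the job done as asked, in the order asked, and still so for the second after the job is handed in, with the robot touching nothing.
It also fails if it takes over 67 s, if anything falls off the work surface, if the arm or the gripper's body presses on something with over 40 N, if the wrist force passes 120 N, or if a joint passes its speed limit or range.

## Working session

There is one attempt and no reset: what is moved stays moved. The work goes in short steps, Python scripts to look and compute and a tool call to move; the robot and the scene stay as the last step left them, time stands still between calls to the robot, and variables do not carry over. Pictures are saved under pics/ and viewed, at most 12 in all, crops included, and the job is handed in when it is done.

Besides the shell and the picture viewer there is one more tool, called after ">>>" by a JSON object that holds its "method" and its "body", one argument or row to a line. apply_moves: Moves the arm, as the interface text tells. Its arguments: {"type":"object","properties":{"rows":{"type":"array"},"force":{"type":"number"}},"required":["rows"]}

```bash
mkdir -p pics
cat > h.py <<'E'
import numpy as np, cv2
from workcell import env, imaging, ticket
def cam(n):
    return imaging.read_camera(n)
def world(c,u,v,z=None):
    K=c['camera_matrix'];V=np.array(c['view']);R=V[:3,:3];t=V[:3,3]
    d=R.T@np.linalg.inv(K)@np.array([u,v,1.]);o=-R.T@t
    if z is None:
        s=float(c['z_map'][int(round(v)),int(round(u))]);return o+d*s
    return o+d*(z-o[2])/d[2]
def proj(c,p):
    V=np.array(c['view']);q=V[:3,:3]@np.asarray(p)+V[:3,3];w=c['camera_matrix']@q;return w[:2]/w[2]
E
python3 - <<'E'
from h import *
for n in ['side','top']:
    c=cam(n);cv2.imwrite(f'pics/{n}0.png',c['color']);np.savez(f'{n}0.npz',**c)
    V=c['view'];print(n,-V[:3,:3].T@V[:3,3],V[2,:3])
s=env.get_state();print(s)
E
```

```text
side [0.04876599 0.64789943 0.66252617] [ 0.51495151 -0.63068363 -0.58057136]
top [0.44824166 0.031018   1.31549372] [ 0.07417808 -0.00617766 -0.99722588]
{'clock': 0.1, 'joint_pos': array([-1.28761016e+00,  3.13958765e-01,  4.51051297e-02,  1.30359106e+00,
        2.58875130e-05,  1.43121572e+00]), 'qvel': array([-8.85064387e-05, -1.61318441e-03,  4.12634210e-03,  2.16171648e-03,
        5.42101688e-05, -4.07861849e-04]), 'tau': array([ 2.47053737e-03, -4.81726670e+01,  2.99242151e+01,  1.27407853e-02,
       -2.14199426e-04, -2.54507157e-06]), 'tcp_pos': array([ 0.23579726, -0.52394108,  0.23048412]), 'orientation': array([-8.22987892e-04,  9.77741268e-01,  2.09812613e-01, -4.62173943e-05]), 'wrist_force': array([-0.88589823, -0.54680643,  0.80105646]), 'ft_torque': array([0.01119465, 0.00783668, 0.07585456]), 'grip_force': 0.0, 'finger_gap': 0.08521606833090033}
```

View pics/side0.png

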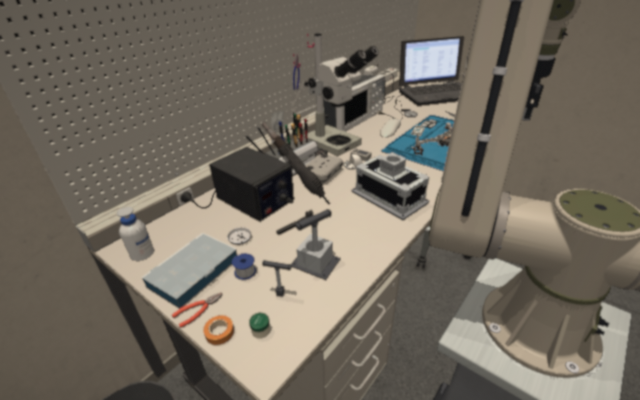

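View pics/top0.png

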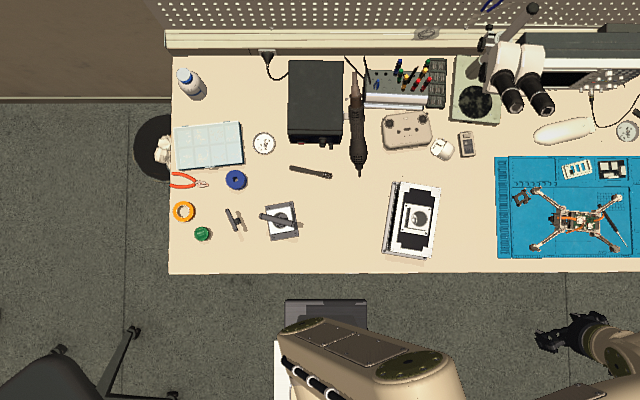

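The top view shows the case at (412,222), a large T-key in the dark-plated stand at (281,220), a smaller T-piece at (235,219), the reel at (236,180), the brush at (311,172) and the jar at (203,234). The two T-key candidates are at (281,220) and (235,219). The one in the block stand looks right because of its size, so I'll confirm it with a crop and measurements.

Run:
```python
from h import *
t=dict(np.load('top0.npz'));s=dict(np.load('side0.npz'))
a=cv2.resize(t['color'][185:265,190:450],None,fx=3,fy=3,interpolation=cv2.INTER_CUBIC)
b=cv2.resize(s['color'][145:305,225:445],None,fx=2,fy=2,interpolation=cv2.INTER_CUBIC)
im=np.zeros((580,780,3),np.uint8);im[:240]=a;im[250:570,:440]=b;cv2.imwrite('pics/crop1.png',im)
# point clouds
def cloud(c):
    v,u=np.mgrid[0:400,0:640];z=c['z_map'];K=c['camera_matrix'];V=c['view']
    p=np.stack([(u-K[0,2])/K[0,0]*z,(v-K[1,2])/K[1,1]*z,z],-1)
    return (p-V[:3,3])@V[:3,:3]
P=cloud(t);Q=cloud(s)
def rect(pts):
    (c,wh,a)=cv2.minAreaRect((pts[:,:2]*1000).astype(np.float32));return np.round(c,1),np.round(wh,1),round(a,1)
def rep(n,C,u0,u1,v0,v1,z0,z1,Z):
    p=C[v0:v1,u0:u1].reshape(-1,3);zz=Z['z_map'][v0:v1,u0:u1].ravel();p=p[(zz>0)&(p[:,2]>z0)&(p[:,2]<z1)]
    if len(p)>5: print(n,len(p),'z med',np.round(np.median(p[:,2]),4),'max',p[:,2].max(),rect(p))
rep('bar',P,255,305,195,245,.115,.18,t)
rep('block',P,255,305,195,245,.045,.075,t)
rep('plate',P,255,305,195,245,.003,.012,t)
rep('small',P,220,248,200,240,.02,.2,t)
rep('necktop',P,380,445,175,265,.12,.16,t)
rep('roof',P,380,445,175,265,.085,.11,t)
rep('base',P,375,450,170,270,.006,.018,t)
rep('reel',P,222,250,166,194,.02,.06,t)
rep('jar',P,190,216,222,246,.015,.06,t)
rep('brush',P,285,336,160,182,.012,.05,t)
rep('sbar',Q,270,338,200,245,.12,.18,s)
rep('sneck',Q,370,415,145,182,.115,.17,s)
rep('sblock',Q,290,345,235,275,.05,.07,s)
rep('sroof',Q,350,435,145,200,.085,.11,s)
```

```text
bar 231 z med 0.1473 max 0.15514741132320145 (array([490.2, 138.8]), array([95.4, 17.8]), 75.6)
block 310 z med 0.0582 max 0.06548583423023013 (array([492.6, 137.4]), array([66.3, 66. ]), 9.5)
plate 386 z med 0.0053 max 0.011420347501154948 (array([496.3, 142.9]), array([142.7, 142.3]), 0.3)
small 130 z med 0.0963 max 0.10391404883228986 (array([492.5, 266.1]), array([65.4, 15. ]), 25.9)
necktop 301 z med 0.1372 max 0.14379528213828446 (array([ 491.9, -233. ]), array([55.1, 54.1]), 79.5)
roof 2508 z med 0.0947 max 0.10984349117468913 (array([ 491.7, -233.1]), array([114.1, 193. ]), 80.2)
base 433 z med 0.0104 max 0.0179845040286193 (array([ 495.1, -231.8]), array([260.7, 202.4]), 8.5)
reel 278 z med 0.037 max 0.04591603726663827 (array([611.3, 268.2]), array([52.5, 53.7]), 1.0)
jar 178 z med 0.0334 max 0.0419098004527365 (array([456.4, 363.6]), array([39.6, 36.9]), 89.7)
brush 55 z med 0.0199 max 0.02635865297852068 (array([635.4,  51.8]), array([120.5,  13.9]), 77.5)
sbar 349 z med 0.1481 max 0.15343151889375883 (array([487.7, 139.2]), array([96.7, 18.1]), 75.5)
sneck 357 z med 0.1333 max 0.1428897859806784 (array([ 489.6, -232.8]), array([57. , 58.6]), 79.1)
sblock 473 z med 0.0602 max 0.06947385215139258 (array([490.3, 137. ]), array([68. , 68.9]), 9.5)
sroof 1189 z med 0.0976 max 0.10990084564691126 (array([ 489.5, -232.6]), array([116. , 194.4]), 80.2)
```

View pics/crop1.png

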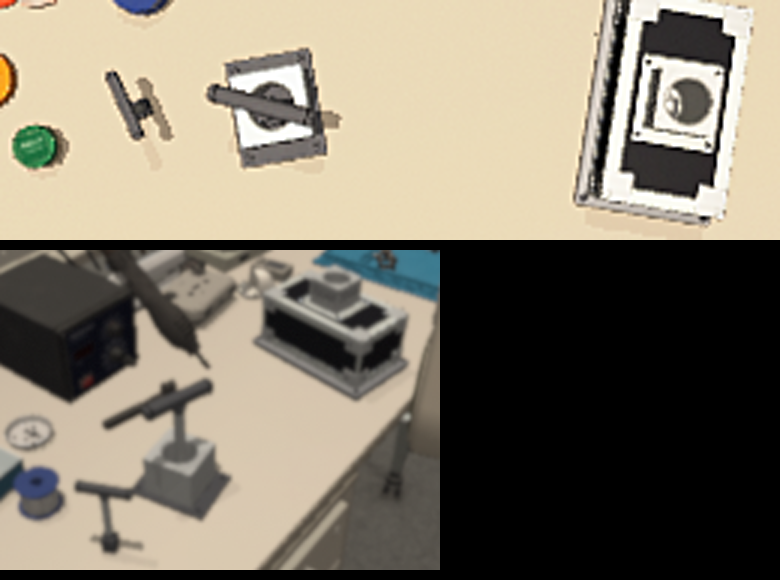

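The crop confirms it. The T-key in the block stand measures 96 x 17 mm with its bar top at about 150 mm, which fits the size given. The other T is only 65 mm long and about 100 mm high, so it is the look-alike. The stand block top (60 mm), neck top (140 mm) and roof (96 mm) agree between both views.

```bash
cat >> h.py <<'E'
from scipy.spatial.transform import Rotation as Ro
def pose():
    s=env.get_state();q=s['orientation'];return s,np.array(s['tcp_pos']),Ro.from_quat([q[1],q[2],q[3],q[0]])
def go(xyz,ang):
    """shift (tool mm) and turn to reach TCP xyz, tool down with tool x at world angle ang (deg)"""
    s,p,R=pose();a=np.radians(ang);T=Ro.from_matrix(np.array([[np.cos(a),np.sin(a),0],[np.sin(a),-np.cos(a),0],[0,0,-1.]]))
    X=R.as_matrix()[:,0];print('clock',round(s['clock'],2),'tcp',p.round(4),'xang',np.degrees(np.arctan2(X[1],X[0])).round(2),'gap',round(s['finger_gap'],4))
    print('xyz',(R.inv().apply(np.asarray(xyz)-p)*1000).round(1),'turn',(R.inv()*T).as_rotvec().round(4))
E
python3 - <<'E'
from h import *
go([.489,.139,.25],75.6)
t=dict(np.load('top0.npz'));print('front edge',world(t,400,271,0),'iron tip',world(t,360,175,0),'controller',world(t,405,148,0),world(t,440,160,0),'mat',world(t,497,220,0))
E
```

```text
clock 0.1 tcp [ 0.2358 -0.5239  0.2305] xang 24.22 gap 0.0852
xyz [ 502.9 -500.7  -18.6] turn [-0.0014 -0.001  -0.8967]
front edge [ 0.34537766 -0.20613232  0.        ] iron tip [ 0.62612583 -0.09330295  0.        ] controller [ 0.70603935 -0.22740169  0.        ] [ 0.66979705 -0.33022237  0.        ] mat [ 0.4918523 -0.4929509  0.       ]
```

>>> {"method": "apply_moves", "body": {
  "rows": [
    {"xyz": [40,-40,-20],"turn": [0,0,-0.09],"grip": 1},
    {"xyz": [503,-501,-20],"turn": [0,0,-0.897],"grip": 1},
    {"xyz": [503,-501,-20],"turn": [0,0,-0.897],"grip": 1},
    {"xyz": [503,-501,-20],"turn": [0,0,-0.897],"grip": 1},
    {"xyz": [503,-501,-20],"turn": [0,0,-0.897],"grip": 1},
    {"xyz": [503,-501,-20],"turn": [0,0,-0.897],"grip": 1},
    {"xyz": [503,-501,-20],"turn": [0,0,-0.897],"grip": 1},
    {"xyz": [503,-501,-20],"turn": [0,0,-0.897],"grip": 1},
    {"xyz": [503,-501,-20],"turn": [0,0,-0.897],"grip": 1},
    {"xyz": [503,-501,-20],"turn": [0,0,-0.897],"grip": 1},
    {"xyz": [503,-501,-20],"turn": [0,0,-0.897],"grip": 1},
    {"xyz": [503,-501,-20],"turn": [0,0,-0.897],"grip": 1}
  ]
}}

```text
clock: 1.1
tcp_pos: [0.4133, -0.0574, 0.2493]
orientation: [0.0, 0.79, 0.613, -0.0]
wrist_force: [0.5, -0.5, -0.3]
finger_gap: 0.0856
grip_force: 0.0
```

>>> {"method": "apply_moves", "body": {
  "rows": [
    {"xyz": [40,4,0],"turn": [0,0,0],"grip": 1},
    {"xyz": [80,9,0],"turn": [0,0,0],"grip": 1},
    {"xyz": [120,14,0],"turn": [0,0,0],"grip": 1},
    {"xyz": [160,18,0],"turn": [0,0,0],"grip": 1},
    {"xyz": [190,22,0],"turn": [0,0,0],"grip": 1},
    {"xyz": [200,24,0],"turn": [0,0,0],"grip": 1},
    {"xyz": [200,24,0],"turn": [0,0,0],"grip": 1},
    {"xyz": [200,24,0],"turn": [0,0,0],"grip": 1}
  ]
}}

```text
clock: 1.77
tcp_pos: [0.4858, 0.1282, 0.2488]
orientation: [-0.0, 0.79, 0.614, -0.001]
wrist_force: [-0.1, -0.9, -0.5]
finger_gap: 0.0851
grip_force: 0.0
```

Run:
```python
from h import *
go([.489,.139,.25],75.6)
c=cam('wrist');np.savez('w1.npz',**c);cv2.imwrite('pics/w1.png',c['color'])
V=c['view'];print(-V[:3,:3].T@V[:3,3],V[2,:3]);print(proj(c,[.489,.139,.142]),proj(c,[.49,.137,.06]))
```

```text
clock 1.77 tcp [0.4858 0.1282 0.2488] xang 75.69 gap 0.0851
xyz [11.3  0.4 -1.2] turn [-0.0012  0.0012  0.0016]
[0.50634859 0.20261112 0.3918019 ] [-0.07544138 -0.296197   -0.95214281]
[316.46452558 184.84643478] [318.08327431 167.48058071]
```

View pics/w1.png

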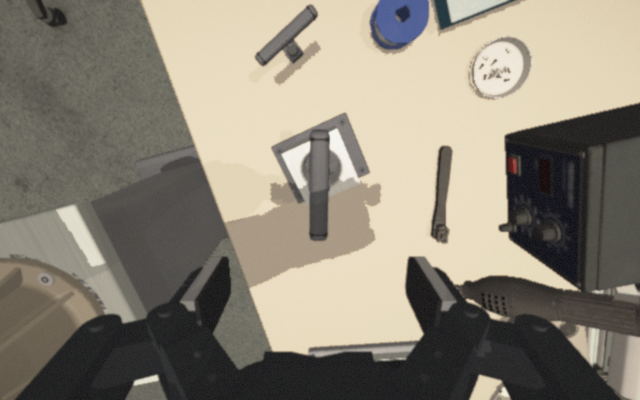

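The wrist view shows the T-key bar running from (318,130) to (318,240) above the stand block around (320,160). The fingers are square to it, with the look-alike at (287,37). Next I'll fuse the bar and stand measurements.

```bash
cat >> h.py <<'E'
def cloud(c):
    v,u=np.mgrid[0:400,0:640];z=c['z_map'];K=c['camera_matrix'];V=c['view']
    p=np.stack([(u-K[0,2])/K[0,0]*z,(v-K[1,2])/K[1,1]*z,z],-1)
    return (p-V[:3,3])@V[:3,:3]
def rect(c,xy,r,z0,z1,name=''):
    p=cloud(c).reshape(-1,3);m=(c['z_map'].ravel()>0)&(np.hypot(p[:,0]-xy[0],p[:,1]-xy[1])<r)&(p[:,2]>z0)&(p[:,2]<z1);p=p[m]
    if len(p)<5: print(name,'none');return
    k=cv2.minAreaRect((p[:,:2]*1000).astype(np.float32));print(name,len(p),'z',np.percentile(p[:,2],[10,50,90]).round(4),np.round(k[0],1),np.round(k[1],1),round(k[2],1))
E
python3 - <<'E'
from h import *
c=dict(np.load('w1.npz'))
rect(c,(.489,.139),.07,.125,.17,'bar');rect(c,(.49,.137),.06,.052,.07,'block');rect(c,(.49,.137),.12,.002,.04,'plate?')
E
```

```text
bar 2149 z [0.1481 0.1501 0.1512] [490.5 137.7] [95.  20.2] 74.9
block 1784 z [0.0592 0.0604 0.0614] [492.7 135.5] [66.1 66.3] 9.9
plate? 2840 z [0.0022 0.0063 0.009 ] [491.7 136. ] [234.8 231.1] 47.5
```

>>> {"method": "apply_moves", "body": {
  "rows": [
    {"xyz": [10,2,15],"turn": [0,0,0],"grip": 1},
    {"xyz": [10,2,40],"turn": [0,0,0],"grip": 1},
    {"xyz": [10,2,70],"turn": [0,0,0],"grip": 1},
    {"xyz": [10,2,95],"turn": [0,0,0],"grip": 1},
    {"xyz": [10,2,115],"turn": [0,0,0],"grip": 1},
    {"xyz": [10,2,124],"turn": [0,0,0],"grip": 1},
    {"xyz": [10,2,125],"turn": [0,0,0],"grip": 1},
    {"xyz": [10,2,125],"turn": [0,0,0],"grip": 1}
  ]
}}

```text
clock: 2.48
tcp_pos: [0.4905, 0.1364, 0.1247]
orientation: [-0.0, 0.791, 0.612, -0.0]
wrist_force: [1.3, 0.3, -0.5]
finger_gap: 0.0856
grip_force: 0.0
```

>>> {"method": "apply_moves", "body": {
  "rows": [
    {"xyz": [0,0,0],"turn": [0,0,0],"grip": 0.5},
    {"xyz": [0,0,0],"turn": [0,0,0],"grip": 0.3},
    {"xyz": [0,0,0],"turn": [0,0,0],"grip": 0.15},
    {"xyz": [0,0,0],"turn": [0,0,0],"grip": 0.05},
    {"xyz": [0,0,0],"turn": [0,0,0],"grip": 0.05},
    {"xyz": [0,0,0],"turn": [0,0,0],"grip": 0.0},
    {"xyz": [0,0,0],"turn": [0,0,0],"grip": 0.0},
    {"xyz": [0,0,0],"turn": [0,0,0],"grip": 0.0}
  ],
  "force": 80
}}

```text
clock: 3.15
tcp_pos: [0.4908, 0.1376, 0.1249]
orientation: [0.0, 0.79, 0.613, 0.0]
wrist_force: [-1.8, 0.8, 5.3]
finger_gap: 0.0148
grip_force: 78.3
```

>>> {"method": "apply_moves", "body": {
  "rows": [
    {"xyz": [0,0,-8],"turn": [0,0,0],"grip": 0},
    {"xyz": [0,0,-22],"turn": [0,0,0],"grip": 0},
    {"xyz": [0,0,-45],"turn": [0,0,0],"grip": 0},
    {"xyz": [0,0,-70],"turn": [0,0,0],"grip": 0},
    {"xyz": [0,0,-95],"turn": [0,0,0],"grip": 0},
    {"xyz": [0,0,-120],"turn": [0,0,0],"grip": 0},
    {"xyz": [0,0,-145],"turn": [0,0,0],"grip": 0},
    {"xyz": [0,0,-165],"turn": [0,0,0],"grip": 0},
    {"xyz": [0,0,-172],"turn": [0,0,0],"grip": 0},
    {"xyz": [0,0,-172],"turn": [0,0,0],"grip": 0}
  ]
}}

```text
clock: 3.98
tcp_pos: [0.4916, 0.1376, 0.298]
orientation: [0.001, 0.79, 0.613, 0.001]
wrist_force: [-0.0, 0.1, -1.9]
finger_gap: 0.0147
grip_force: 78.5
```

Run:
```python
from h import *
go([.4905,-.233,.297],80.2);s=env.get_state();print(s['wrist_force'],s['grip_force'])
for n in ['side','top']:
    c=cam(n);rect(c,(.489,.139),.07,.29,.34,n)
```

```text
clock 3.98 tcp [0.4916 0.1376 0.298 ] xang 75.62 gap 0.0147
xyz [-359.2   91.     0.9] turn [ 0.0031 -0.0009 -0.0799]
[-0.00821794  0.12287055 -1.92598469] 78.49267244338989
side 510 z [0.3089 0.3206 0.3322] [488.6 139.7] [93.9 39.8] 60.7
top 64 z [0.3163 0.3188 0.3213] [482.1 101.8] [19.8 15.6] 75.1
```

>>> {"method": "apply_moves", "body": {
  "rows": [
    {"xyz": [-12,3,0],"turn": [0,0,0],"grip": 0},
    {"xyz": [-40,10,0],"turn": [0,0,-0.01],"grip": 0},
    {"xyz": [-78,20,0],"turn": [0,0,-0.02],"grip": 0},
    {"xyz": [-118,30,0],"turn": [0,0,-0.04],"grip": 0},
    {"xyz": [-158,40,0],"turn": [0,0,-0.06],"grip": 0},
    {"xyz": [-198,50,0],"turn": [0,0,-0.08],"grip": 0},
    {"xyz": [-238,60,0],"turn": [0,0,-0.08],"grip": 0},
    {"xyz": [-278,70,0],"turn": [0,0,-0.08],"grip": 0},
    {"xyz": [-318,80,0],"turn": [0,0,-0.08],"grip": 0},
    {"xyz": [-358,91,0],"turn": [0,0,-0.08],"grip": 0},
    {"xyz": [-396,101,0],"turn": [0,0,-0.08],"grip": 0},
    {"xyz": [-424,108,0],"turn": [0,0,-0.08],"grip": 0}
  ]
}}

```text
clock: 5.08
tcp_pos: [0.4884, -0.3037, 0.2941]
orientation: [-0.001, 0.766, 0.643, -0.001]
wrist_force: [0.3, 0.9, -2.2]
finger_gap: 0.0146
grip_force: 78.4
```

>>> {"method": "apply_moves", "body": {
  "rows": [
    {"xyz": [-6,1,0],"turn": [0,0,0],"grip": 0},
    {"xyz": [-10,2,0],"turn": [0,0,0],"grip": 0},
    {"xyz": [-10,2,0],"turn": [0,0,0],"grip": 0},
    {"xyz": [-10,2,0],"turn": [0,0,0],"grip": 0}
  ]
}}

```text
clock: 5.42
tcp_pos: [0.4898, -0.3093, 0.2956]
orientation: [-0.001, 0.765, 0.644, -0.0]
wrist_force: [0.0, 0.7, -2.4]
finger_gap: 0.0144
grip_force: 78.4
```

Run:
```python
from h import *
go([.4905,-.233,.297],80.2)
c=cam('wrist');np.savez('w2.npz',**c);cv2.imwrite('pics/w2.png',c['color'])
print(proj(c,[.4905,-.233,.14]),proj(c,[.4905,-.233,.058]))
rect(c,(.49,-.233),.05,.13,.15,'neck');rect(c,(.49,-.233),.14,.085,.105,'roof');rect(c,(.49,-.233),.02,.03,.07,'stem')
rect(c,(.48,-.31),.12,.32,.4,'bar')
```

```text
clock 5.42 tcp [ 0.4898 -0.3093  0.2956] xang 80.23 gap 0.0144
xyz [ 75.3 -12.2  -1.3] turn [-0.0016 -0.0012  0.0005]
[303.24216995 105.96944817] [306.3895803  105.63043241]
neck 2072 z [0.1389 0.1403 0.1412] [ 492.3 -235.5] [53.4 54. ] 80.2
roof 16051 z [0.0958 0.0971 0.0987] [ 492.6 -235. ] [113.  193.2] 80.3
stem 367 z [0.0348 0.0531 0.0593] [ 489.3 -230.8] [36.3 29.6] 15.1
bar 44052 z [0.3218 0.3677 0.3836] [ 493.3 -300. ] [95.7 86.8] 32.0
```

View pics/w2.png

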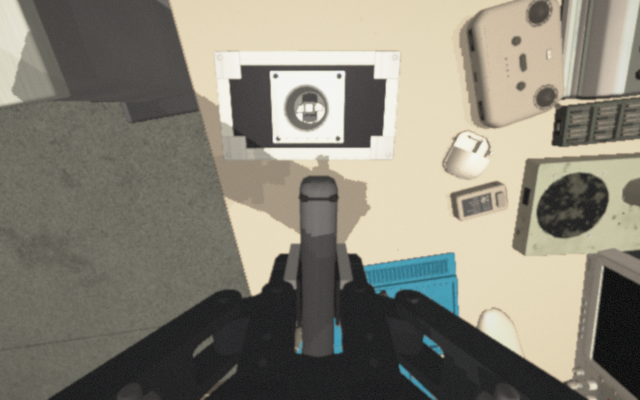

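The wrist view shows the neck at (307,107) with the 40 mm tube mouth, and the stem and hammer head at (308,105) at the bottom. The held key is at (318,250), clear of it. Next I'll locate the stem top.

Run:
```python
from h import *
c=dict(np.load('w2.npz'))
rect(c,(.491,-.234),.02,.055,.064,'stemtop');rect(c,(.491,-.234),.02,.032,.054,'head')
im=cv2.resize(c['color'][60:155,255:360],None,fx=5.5,fy=5.5,interpolation=cv2.INTER_CUBIC);cv2.imwrite('pics/c2.png',im)
K=c['camera_matrix'];print(K[0,0])
g=cv2.cvtColor(c['color'][60:155,255:360],cv2.COLOR_BGR2GRAY)
b=cv2.HoughCircles(cv2.resize(g,None,fx=4,fy=4,interpolation=cv2.INTER_CUBIC),cv2.HOUGH_GRADIENT,1,200,param1=100,param2=20,minRadius=60,maxRadius=110)
for q in b[0]: print('circ',q/4,world(c,255+(q[0]-1.5)/4,60+(q[1]-1.5)/4,.14))
```

```text
stemtop 123 z [0.0556 0.0575 0.0601] [ 485.8 -232.3] [34.9 26. ] 84.6
head 210 z [0.0344 0.0361 0.0532] [ 489.5 -231. ] [36.8 29.9] 16.6
302.61351357739164
circ [50.625 48.125 21.725] [ 0.4920733  -0.23489774  0.14      ]
```

View pics/c2.png

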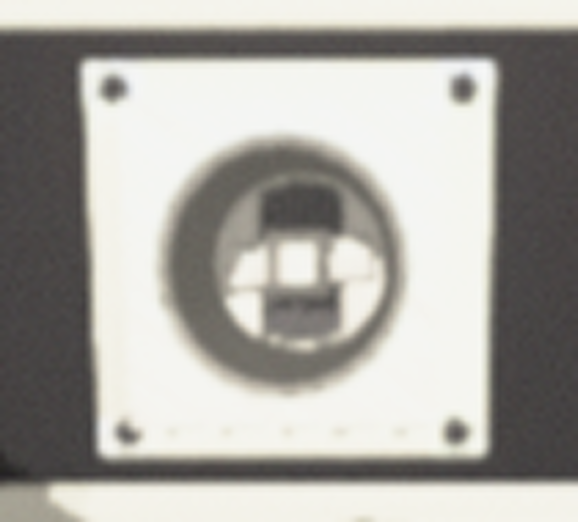

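The crop shows the tube mouth centred near (283,265) and the small bright square, which is the stem top, at (297,262). Its sides line up with the neck.

Run:
```python
from h import *
c=dict(np.load('w2.npz'))
print(world(c,255+297.5/5.5-.5,60+262.5/5.5-.5,.058))
p=cloud(c)
# key shank foot is hidden; check bar top in hand
print('bar px height', [p[r,318].round(4).tolist() for r in (182,190)])
go([.492,-.235,.297],80.2)
```

```text
[ 0.49277783 -0.23524985  0.058     ]
bar px height [[0.4993, -0.2636, 0.319], [0.4988, -0.2664, 0.3211]]
clock 5.47 tcp [ 0.4901 -0.3089  0.296 ] xang 80.28 gap 0.0145
xyz [ 73.2 -10.6  -0.9] turn [-0.0009 -0.0008  0.0013]
```

>>> {"method": "apply_moves", "body": {
  "rows": [
    {"xyz": [15,-2,0],"turn": [0,0,0],"grip": 0},
    {"xyz": [40,-6,0],"turn": [0,0,0],"grip": 0},
    {"xyz": [62,-10,0],"turn": [0,0,0],"grip": 0},
    {"xyz": [73.5,-11.3,5],"turn": [0,0,0],"grip": 0},
    {"xyz": [73.5,-11.3,20],"turn": [0,0,0],"grip": 0},
    {"xyz": [73.5,-11.3,30],"turn": [0,0,0],"grip": 0},
    {"xyz": [73.5,-11.3,30],"turn": [0,0,0],"grip": 0},
    {"xyz": [73.5,-11.3,30],"turn": [0,0,0],"grip": 0},
    {"xyz": [73.5,-11.3,30],"turn": [0,0,0],"grip": 0}
  ]
}}

```text
clock: 6.22
tcp_pos: [0.4917, -0.2361, 0.2666]
orientation: [0.0, 0.765, 0.644, -0.0]
wrist_force: [-0.3, -0.3, -2.7]
finger_gap: 0.0145
grip_force: 78.3
```

Run:
```python
from h import *
go([.4915,-.2345,.20],80.2);print(env.get_state()['wrist_force'])
c=cam('side');print(proj(c,[.4915,-.2345,.16]))
cv2.imwrite('pics/s3.png',cv2.resize(c['color'][90:210,340:450],None,fx=5,fy=5,interpolation=cv2.INTER_CUBIC))
# foot points: z .15-.18 
rect(c,(.4915,-.2345),.05,.152,.176,'foot');rect(c,(.4915,-.2345),.05,.2,.25,'shank');rect(c,(.4915,-.2345),.06,.125,.145,'neck')
```

```text
clock 6.22 tcp [ 0.4917 -0.2361  0.2666] xang 80.19 gap 0.0145
xyz [ 1.5 -0.5 66.6] turn [ 0.0002  0.0002 -0.0001]
[-0.32156805 -0.34698126 -2.74009283]
[393.33281051 152.5122763 ]
foot 82 z [0.1543 0.1643 0.1729] [ 486.4 -229. ] [31.5 19.9] 26.2
shank 79 z [0.2055 0.2268 0.2446] [ 488.5 -231.5] [14.1  9.8] 25.3
neck 235 z [0.1268 0.1357 0.1416] [ 490.4 -232.6] [57.1 57. ] 77.9
```

View pics/s3.png

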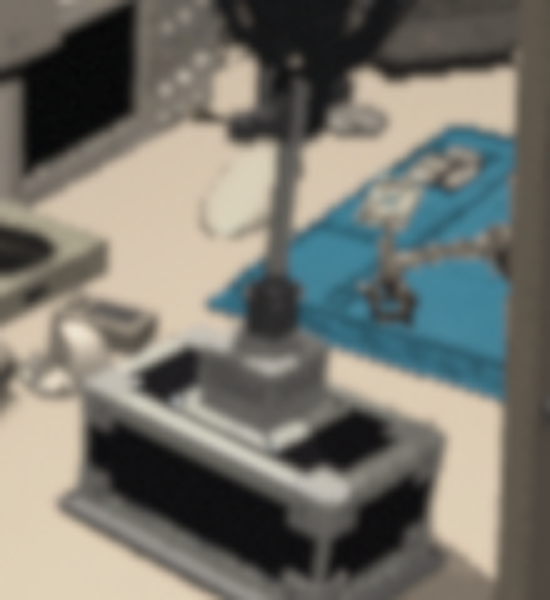

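The key's foot hangs over the neck, at (272,310) in the crop. The shank seems to lean slightly, so I'll check that numerically.

Run:
```python
from h import *
c=cam('side');t=cam('top')
for z in (.16,.2,.25): print(z,proj(c,[.4917,-.2361,z]).round(1))
m=c['z_map'];p=cloud(c)
for r in range(104,158,4):
    cols=[u for u in range(380,410) if m[r,u]>0 and np.hypot(p[r,u,0]-.4917,p[r,u,1]+.2361)<.03]
    if cols: print(r,min(cols),max(cols),np.mean(cols),p[r,cols].mean(0).round(4))
```

```text
0.16 [393.5 152.3]
0.2 [394.9 139.8]
0.25 [396.6 123.4]
104 392 404 398.0 [ 0.4914 -0.2313  0.3073]
108 391 406 398.5 [ 0.4885 -0.2309  0.2969]
112 393 405 399.0 [ 0.4807 -0.2211  0.2905]
116 394 404 399.0 [ 0.4808 -0.2237  0.2784]
120 395 399 397.0 [ 0.4892 -0.2312  0.2624]
124 395 399 397.0 [ 0.4879 -0.2312  0.251 ]
128 394 398 396.0 [ 0.4904 -0.2327  0.2379]
132 394 398 396.0 [ 0.4884 -0.2314  0.2268]
136 394 398 396.0 [ 0.4872 -0.2316  0.2148]
140 393 397 395.0 [ 0.4889 -0.2314  0.202 ]
144 392 397 394.5 [ 0.4885 -0.2302  0.19  ]
148 389 400 394.5 [ 0.4867 -0.2293  0.1782]
152 389 399 394.0 [ 0.486  -0.2275  0.1663]
156 385 400 392.5 [ 0.493  -0.2344  0.1481]
```

The lean is only perspective: the shank matches the projected vertical line within half a pixel. I'll lower it.

>>> {"method": "apply_moves", "body": {
  "rows": [
    {"xyz": [1.3,-0.4,10],"turn": [0,0,0],"grip": 0},
    {"xyz": [1.3,-0.4,22],"turn": [0,0,0],"grip": 0},
    {"xyz": [1.3,-0.4,34],"turn": [0,0,0],"grip": 0},
    {"xyz": [1.3,-0.4,46],"turn": [0,0,0],"grip": 0},
    {"xyz": [1.3,-0.4,58],"turn": [0,0,0],"grip": 0},
    {"xyz": [1.3,-0.4,70],"turn": [0,0,0],"grip": 0},
    {"xyz": [1.3,-0.4,80],"turn": [0,0,0],"grip": 0},
    {"xyz": [1.3,-0.4,84],"turn": [0,0,0],"grip": 0},
    {"xyz": [1.3,-0.4,84],"turn": [0,0,0],"grip": 0}
  ]
}}

```text
clock: 7.12
tcp_pos: [0.4907, -0.2342, 0.181]
orientation: [-0.001, 0.765, 0.644, -0.0]
wrist_force: [-0.6, -0.7, -1.5]
finger_gap: 0.0147
grip_force: 78.3
```

>>> {"method": "apply_moves", "body": {
  "rows": [
    {"xyz": [0,0,2],"turn": [0,0,0],"grip": 0},
    {"xyz": [0,0,4],"turn": [0,0,0],"grip": 0},
    {"xyz": [0,0,6],"turn": [0,0,0],"grip": 0},
    {"xyz": [0,0,8],"turn": [0,0,0],"grip": 0},
    {"xyz": [0,0,10],"turn": [0,0,0],"grip": 0},
    {"xyz": [0,0,10],"turn": [0,0,0],"grip": 0}
  ]
}}

```text
clock: 7.62
tcp_pos: [0.4913, -0.2345, 0.1721]
orientation: [-0.0, 0.765, 0.644, -0.0]
wrist_force: [-0.1, -0.4, -2.0]
finger_gap: 0.0146
grip_force: 78.4
```

>>> {"method": "apply_moves", "body": {
  "rows": [
    {"xyz": [0,0,2],"turn": [0,0,0],"grip": 0},
    {"xyz": [0,0,4],"turn": [0,0,0],"grip": 0},
    {"xyz": [0,0,6],"turn": [0,0,0],"grip": 0},
    {"xyz": [0,0,8],"turn": [0,0,0],"grip": 0},
    {"xyz": [0,0,9],"turn": [0,0,0],"grip": 0},
    {"xyz": [0,0,9],"turn": [0,0,0],"grip": 0}
  ]
}}

```text
clock: 8.12
tcp_pos: [0.4914, -0.2345, 0.1631]
orientation: [-0.0, 0.765, 0.644, 0.0]
wrist_force: [0.9, -0.5, -1.2]
finger_gap: 0.0147
grip_force: 78.4
```

>>> {"method": "apply_moves", "body": {
  "rows": [
    {"xyz": [0,0,2],"turn": [0,0,0],"grip": 0},
    {"xyz": [0,0,4],"turn": [0,0,0],"grip": 0},
    {"xyz": [0,0,6],"turn": [0,0,0],"grip": 0},
    {"xyz": [0,0,7],"turn": [0,0,0],"grip": 0},
    {"xyz": [0,0,7],"turn": [0,0,0],"grip": 0}
  ]
}}

```text
clock: 8.53
tcp_pos: [0.4914, -0.2345, 0.156]
orientation: [-0.0, 0.765, 0.644, 0.0]
wrist_force: [-0.2, -0.0, -2.5]
finger_gap: 0.0146
grip_force: 78.3
```

>>> {"method": "apply_moves", "body": {
  "rows": [
    {"xyz": [0,0,0],"turn": [0,0,-0.05],"grip": 0},
    {"xyz": [0,0,0],"turn": [0,0,-0.12],"grip": 0},
    {"xyz": [0,0,0],"turn": [0,0,-0.2],"grip": 0},
    {"xyz": [0,0,0],"turn": [0,0,-0.28],"grip": 0},
    {"xyz": [0,0,0],"turn": [0,0,-0.36],"grip": 0},
    {"xyz": [0,0,0],"turn": [0,0,-0.44],"grip": 0},
    {"xyz": [0,0,0],"turn": [0,0,-0.52],"grip": 0},
    {"xyz": [0,0,0],"turn": [0,0,-0.6],"grip": 0},
    {"xyz": [0,0,0],"turn": [0,0,-0.68],"grip": 0},
    {"xyz": [0,0,0],"turn": [0,0,-0.76],"grip": 0}
  ],
  "force": 110
}}

```text
clock: 9.37
tcp_pos: [0.4919, -0.2349, 0.1572]
orientation: [0.001, 0.47, 0.883, -0.0]
wrist_force: [-0.0, 1.3, -0.3]
finger_gap: 0.0137
grip_force: 118.4
```

>>> {"method": "apply_moves", "body": {
  "rows": [
    {"xyz": [0,0,0],"turn": [0,0,-0.08],"grip": 0},
    {"xyz": [0,0,0],"turn": [0,0,-0.16],"grip": 0},
    {"xyz": [0,0,0],"turn": [0,0,-0.24],"grip": 0},
    {"xyz": [0,0,0],"turn": [0,0,-0.32],"grip": 0},
    {"xyz": [0,0,0],"turn": [0,0,-0.4],"grip": 0},
    {"xyz": [0,0,0],"turn": [0,0,-0.48],"grip": 0},
    {"xyz": [0,0,0],"turn": [0,0,-0.56],"grip": 0},
    {"xyz": [0,0,0],"turn": [0,0,-0.64],"grip": 0},
    {"xyz": [0,0,0],"turn": [0,0,-0.7],"grip": 0},
    {"xyz": [0,0,0],"turn": [0,0,-0.74],"grip": 0},
    {"xyz": [0,0,0],"turn": [0,0,-0.74],"grip": 0}
  ]
}}

```text
clock: 10.28
tcp_pos: [0.4921, -0.2349, 0.1571]
orientation: [0.001, 0.12, 0.993, -0.0]
wrist_force: [0.7, 0.7, 2.2]
finger_gap: 0.0138
grip_force: 118.5
```

Run:
```python
from h import *
s=env.get_state();print(s['wrist_force'],s['ft_torque'],s['joint_pos']);go([.4914,-.2345,.30],80.2+85.9)
```

```text
[0.68310264 0.68171932 2.20118037] [-0.06386367 -0.14884879 -0.12278433] [-5.92654348e-01  2.87687410e-01 -1.73771380e-01  1.10747691e+00
  1.49703937e-04 -3.51871135e-01]
clock 10.28 tcp [ 0.4921 -0.2349  0.1571] xang 166.2 gap 0.0138
xyz [ 5.000e-01  1.000e-01 -1.429e+02] turn [-0.0005  0.0018  0.0018]
```

>>> {"method": "apply_moves", "body": {
  "rows": [
    {"xyz": [0,0,-3],"turn": [0,0,0],"grip": 0},
    {"xyz": [0,0,-8],"turn": [0,0,0],"grip": 0},
    {"xyz": [0,0,-15],"turn": [0,0,0],"grip": 0},
    {"xyz": [0,0,-23],"turn": [0,0,0],"grip": 0},
    {"xyz": [0,0,-36],"turn": [0,0,0],"grip": 0},
    {"xyz": [0,0,-52],"turn": [0,0,0],"grip": 0},
    {"xyz": [0,0,-70],"turn": [0,0,0],"grip": 0},
    {"xyz": [0,0,-90],"turn": [0,0,0],"grip": 0},
    {"xyz": [0,0,-110],"turn": [0,0,0],"grip": 0},
    {"xyz": [0,0,-130],"turn": [0,0,0],"grip": 0},
    {"xyz": [0,0,-142],"turn": [0,0,0],"grip": 0},
    {"xyz": [0,0,-144],"turn": [0,0,0],"grip": 0}
  ]
}}

```text
clock: 11.28
tcp_pos: [0.4918, -0.235, 0.3037]
orientation: [0.002, 0.121, 0.993, -0.001]
wrist_force: [-0.2, -0.3, -1.7]
finger_gap: 0.014
grip_force: 118.0
```

Run:
```python
from h import *
go([.4915,.137,.30],165);print(env.get_state()['wrist_force'])
for n in('top','side'):
    c=cam(n);rect(c,(.4915,-.2345),.06,.125,.146,n+' neck');rect(c,(.4915,-.2345),.13,.085,.11,n+' roof')
```

```text
clock 11.28 tcp [ 0.4918 -0.235   0.3037] xang 166.13 gap 0.014
xyz [ 89.5 361.1   2.8] turn [-0.0018  0.0035  0.0197]
[-0.24250073 -0.28291149 -1.74832387]
top neck 182 z [0.1326 0.1373 0.1403] [ 491.6 -232.3] [56.1 53.5] 79.3
top roof 2196 z [0.0915 0.0949 0.0982] [ 491.8 -232.4] [113.6 192.9] 80.5
side neck 272 z [0.1277 0.1369 0.1417] [ 490.2 -232.4] [58.7 57.5] 81.7
side roof 1192 z [0.0904 0.0975 0.1001] [ 489.  -231.1] [117.6 194.1] 79.9
```

>>> {"method": "apply_moves", "body": {
  "rows": [
    {"xyz": [3,12,0],"turn": [0,0,0],"grip": 0},
    {"xyz": [9,38,0],"turn": [0,0,0],"grip": 0},
    {"xyz": [18,74,0],"turn": [0,0,0],"grip": 0},
    {"xyz": [28,112,0],"turn": [0,0,0],"grip": 0},
    {"xyz": [37,150,0],"turn": [0,0,0],"grip": 0},
    {"xyz": [47,188,0],"turn": [0,0,0],"grip": 0},
    {"xyz": [56,226,0],"turn": [0,0,0],"grip": 0},
    {"xyz": [66,264,0],"turn": [0,0,0],"grip": 0},
    {"xyz": [75,300,0],"turn": [0,0,0],"grip": 0},
    {"xyz": [82,330,0],"turn": [0,0,0],"grip": 0},
    {"xyz": [87,350,0],"turn": [0,0,0],"grip": 0},
    {"xyz": [89.4,360,0],"turn": [0,0,0],"grip": 0}
  ]
}}

```text
clock: 12.38
tcp_pos: [0.4891, 0.1394, 0.299]
orientation: [-0.001, 0.119, 0.993, 0.0]
wrist_force: [0.7, -0.9, -2.0]
finger_gap: 0.0134
grip_force: 117.9
```

>>> {"method": "apply_moves", "body": {
  "rows": [
    {"xyz": [0,0,10],"turn": [0,0,0],"grip": 0},
    {"xyz": [0,0,30],"turn": [0,0,0],"grip": 0},
    {"xyz": [0,0,55],"turn": [0,0,0],"grip": 0},
    {"xyz": [0,0,80],"turn": [0,0,0],"grip": 0},
    {"xyz": [0,0,100],"turn": [0,0,0],"grip": 0},
    {"xyz": [0,0,106],"turn": [0,0,0],"grip": 0},
    {"xyz": [0,0,106],"turn": [0,0,0],"grip": 0},
    {"xyz": [0,0,106],"turn": [0,0,0],"grip": 0}
  ]
}}

```text
clock: 13.05
tcp_pos: [0.4906, 0.1357, 0.1944]
orientation: [-0.0, 0.121, 0.993, -0.0]
wrist_force: [-0.3, 0.3, -1.9]
finger_gap: 0.0134
grip_force: 117.8
```

Run:
```python
from h import *
go([.4915,.1358,.126],166.1)
c=cam('wrist');cv2.imwrite('pics/w4.png',c['color']);rect(c,(.4915,.136),.06,.052,.068,'block w')
c=cam('side');rect(c,(.4915,.136),.06,.052,.064,'block s');rect(c,(.4915,.136),.03,.08,.1,'foot s')
c=cam('top');rect(c,(.4915,.136),.06,.052,.066,'block t')
```

```text
clock 13.05 tcp [0.4906 0.1357 0.1944] xang 166.09 gap 0.0134
xyz [-0.9  0.3 68.3] turn [-0.0006 -0.0007 -0.0001]
block w 2598 z [0.0593 0.0604 0.0613] [492.5 135.1] [66.2 66.2] 9.8
block s 365 z [0.0544 0.0603 0.0619] [490.3 137.5] [67.5 69.2] 10.4
foot s 95 z [0.0824 0.09   0.0981] [485.6 143.6] [32.1 19.3] 31.4
block t 62 z [0.0557 0.0582 0.0625] [497.  111.9] [65.4 16.9] 5.4
```

View pics/w4.png

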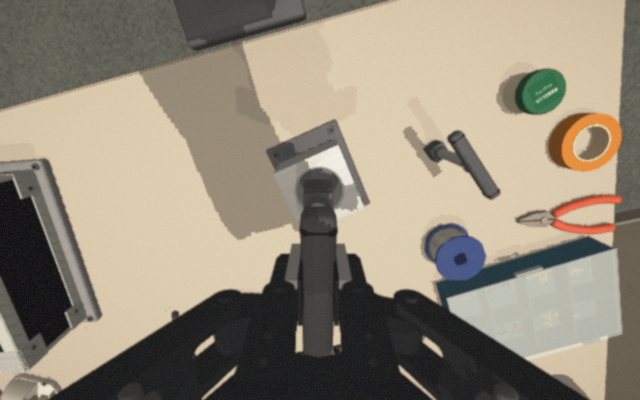

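The key's foot hangs over the bore at (320,185). I'll lower it in.

>>> {"method": "apply_moves", "body": {
  "rows": [
    {"xyz": [-1,0,8],"turn": [0,0,0],"grip": 0},
    {"xyz": [-1,0,18],"turn": [0,0,0],"grip": 0},
    {"xyz": [-1,0,30],"turn": [0,0,0],"grip": 0},
    {"xyz": [-1,0,42],"turn": [0,0,0],"grip": 0},
    {"xyz": [-1,0,54],"turn": [0,0,0],"grip": 0},
    {"xyz": [-1,0,62],"turn": [0,0,0],"grip": 0},
    {"xyz": [-1,0,65],"turn": [0,0,0],"grip": 0},
    {"xyz": [-1,0,65],"turn": [0,0,0],"grip": 0}
  ]
}}

```text
clock: 13.87
tcp_pos: [0.4919, 0.1361, 0.1292]
orientation: [0.0, 0.121, 0.993, -0.0]
wrist_force: [0.2, 0.6, -2.5]
finger_gap: 0.0138
grip_force: 118.0
```

>>> {"method": "apply_moves", "body": {
  "rows": [
    {"xyz": [0,0,1],"turn": [0,0,0],"grip": 0},
    {"xyz": [0,0,2],"turn": [0,0,0],"grip": 0},
    {"xyz": [0,0,2.5],"turn": [0,0,0],"grip": 0},
    {"xyz": [0,0,2.5],"turn": [0,0,0],"grip": 0}
  ]
}}

```text
clock: 14.2
tcp_pos: [0.4928, 0.1362, 0.1289]
orientation: [0.002, 0.121, 0.993, 0.0]
wrist_force: [-2.8, -0.3, 10.2]
finger_gap: 0.0135
grip_force: 120.0
```

>>> {"method": "apply_moves", "body": {
  "rows": [
    {"xyz": [0,0,-1.5],"turn": [0,0,0],"grip": 0},
    {"xyz": [0,0,-1.5],"turn": [0,0,0],"grip": 0.1},
    {"xyz": [0,0,-1.5],"turn": [0,0,0],"grip": 0.2},
    {"xyz": [0,0,-1.5],"turn": [0,0,0],"grip": 0.4},
    {"xyz": [0,0,-1.5],"turn": [0,0,0],"grip": 0.7},
    {"xyz": [0,0,-1.5],"turn": [0,0,0],"grip": 1},
    {"xyz": [0,0,-1.5],"turn": [0,0,0],"grip": 1},
    {"xyz": [0,0,-1.5],"turn": [0,0,0],"grip": 1}
  ]
}}

```text
clock: 14.87
tcp_pos: [0.4918, 0.1361, 0.1282]
orientation: [-0.0, 0.121, 0.993, -0.0]
wrist_force: [-0.2, -0.2, -0.6]
finger_gap: 0.0766
grip_force: 0.0
```

>>> {"method": "apply_moves", "body": {
  "rows": [
    {"xyz": [0,0,-15],"turn": [0,0,0],"grip": 1},
    {"xyz": [0,0,-40],"turn": [0,0,0],"grip": 1},
    {"xyz": [0,0,-75],"turn": [0,0,0],"grip": 1},
    {"xyz": [0,0,-110],"turn": [0,0,0],"grip": 1},
    {"xyz": [0,0,-130],"turn": [0,0,0],"grip": 1},
    {"xyz": [0,0,-130],"turn": [0,0,0],"grip": 1}
  ]
}}

```text
clock: 15.37
tcp_pos: [0.4943, 0.1364, 0.2635]
orientation: [0.004, 0.121, 0.993, 0.001]
wrist_force: [0.5, 0.1, 0.6]
finger_gap: 0.0852
grip_force: 0.0
```

Run:
```python
from h import *
for n in('wrist','side','top'):
    c=cam(n);rect(c,(.4915,.136),.06,.12,.17,n+' bar')
go([.4915,-.312,.30],80.2)
```

```text
wrist bar 1867 z [0.1481 0.1504 0.152 ] [494.6 134.1] [20.6 95.4] 73.7
side bar 287 z [0.1369 0.1488 0.153 ] [496.4 136. ] [16.5 95.7] 75.3
top bar 38 z [0.142  0.1449 0.1471] [539.3 122. ] [22.1 14.4] 33.8
clock 15.52 tcp [0.4916 0.1361 0.2578] xang 166.15 gap 0.0854
xyz [-107.2 -435.1  -42.2] turn [-5.0e-04 -2.0e-04  1.5e+00]
```

>>> {"method": "apply_moves", "body": {
  "rows": [
    {"xyz": [-15,-33,-10],"turn": [0,0,-0.02],"grip": 1},
    {"xyz": [-31,-67,-10],"turn": [0,0,-0.07],"grip": 1},
    {"xyz": [-48,-104,-10],"turn": [0,0,-0.07],"grip": 1},
    {"xyz": [-65,-141,-10],"turn": [0,0,-0.07],"grip": 1},
    {"xyz": [-82,-177,-10],"turn": [0,0,-0.07],"grip": 1},
    {"xyz": [-99,-214,-10],"turn": [0,0,-0.07],"grip": 1},
    {"xyz": [-116,-250,-10],"turn": [0,0,-0.07],"grip": 1},
    {"xyz": [-132,-286,-10],"turn": [0,0,-0.07],"grip": 1},
    {"xyz": [-147,-318,-10],"turn": [0,0,-0.07],"grip": 1},
    {"xyz": [-158,-342,-10],"turn": [0,0,-0.07],"grip": 1},
    {"xyz": [-164,-355,-10],"turn": [0,0,-0.07],"grip": 1},
    {"xyz": [-164,-355,-10],"turn": [0,0,-0.07],"grip": 1}
  ]
}}

```text
clock: 16.52
tcp_pos: [0.5656, -0.2504, 0.2656]
orientation: [-0.002, 0.088, 0.996, 0.001]
wrist_force: [0.3, -1.1, -1.0]
finger_gap: 0.085
grip_force: 0.0
```

Run:
```python
from h import *
go([.4915,-.2345,.20],170.2)
c=cam('wrist');np.savez('w5.npz',**c);u,v=proj(c,[.492,-.235,.14]);print(u,v)
u=int(u);v=int(v);cv2.imwrite('pics/c5.png',cv2.resize(c['color'][max(v-60,0):v+60,u-60:u+60],None,fx=4.5,fy=4.5,interpolation=cv2.INTER_CUBIC))
rect(c,(.492,-.235),.05,.13,.15,'neck');rect(c,(.492,-.235),.14,.085,.105,'roof')
```

```text
clock 16.52 tcp [ 0.5656 -0.2504  0.2656] xang 169.95 gap 0.085
xyz [75.5  2.7 65.9] turn [ 0.0008 -0.0033 -0.0043]
321.6749888402073 106.03752648273873
neck 2551 z [0.139  0.1403 0.1413] [ 492.2 -235.7] [54.6 53.8] 81.1
roof 18785 z [0.0958 0.0971 0.0987] [ 494.9 -236.1] [113.5 188. ] 80.3
```

View pics/c5.png

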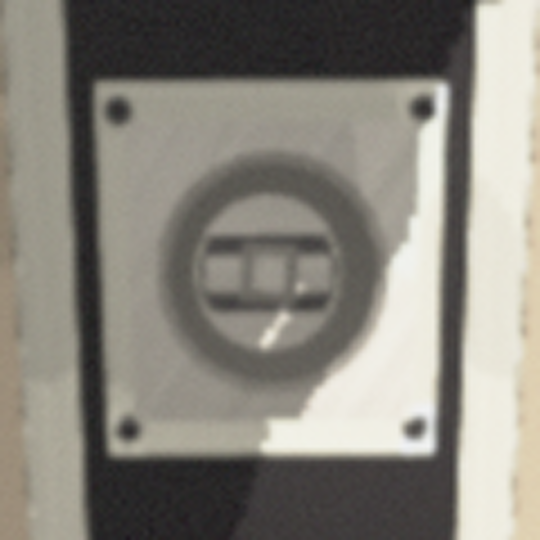

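The crop shows the stem at (268,272) with the hammer head now lying across at 90° to its first position, in line with the slot. The bolt is open, so I can go for the neck.

>>> {"method": "apply_moves", "body": {
  "rows": [
    {"xyz": [15,1,0],"turn": [0,0,0],"grip": 1},
    {"xyz": [45,2,0],"turn": [0,0,0],"grip": 1},
    {"xyz": [70,2.5,0],"turn": [0,0,-0.004],"grip": 1},
    {"xyz": [75,2.5,10],"turn": [0,0,-0.004],"grip": 1},
    {"xyz": [75,2.5,40],"turn": [0,0,-0.004],"grip": 1},
    {"xyz": [75,2.5,75],"turn": [0,0,-0.004],"grip": 1},
    {"xyz": [75,2.5,90],"turn": [0,0,-0.004],"grip": 1},
    {"xyz": [75,2.5,90],"turn": [0,0,-0.004],"grip": 1},
    {"xyz": [75,2.5,90],"turn": [0,0,-0.004],"grip": 1}
  ]
}}

```text
clock: 17.32
tcp_pos: [0.4918, -0.2304, 0.1779]
orientation: [-0.001, 0.083, 0.997, 0.001]
wrist_force: [0.1, -0.5, 0.6]
finger_gap: 0.0853
grip_force: 0.0
```

Run:
```python
from h import *
go([.4915,-.2345,.107],170.2)
```

```text
clock 17.32 tcp [ 0.4918 -0.2304  0.1779] xang 170.5 gap 0.0853
xyz [-0.6 -4.2 70.9] turn [ 0.0013 -0.0023  0.0052]
```

>>> {"method": "apply_moves", "body": {
  "rows": [
    {"xyz": [0,-4,0],"turn": [0,0,0.005],"grip": 1},
    {"xyz": [0,-4,20],"turn": [0,0,0.005],"grip": 1},
    {"xyz": [0,-4,40],"turn": [0,0,0.005],"grip": 1},
    {"xyz": [0,-4,58],"turn": [0,0,0.005],"grip": 1},
    {"xyz": [0,-4,68],"turn": [0,0,0.005],"grip": 1},
    {"xyz": [0,-4,70],"turn": [0,0,0.005],"grip": 1},
    {"xyz": [0,-4,70],"turn": [0,0,0.005],"grip": 1},
    {"xyz": [0,-4,70],"turn": [0,0,0.005],"grip": 1}
  ]
}}

```text
clock: 17.98
tcp_pos: [0.4928, -0.237, 0.1098]
orientation: [0.001, 0.086, 0.996, -0.001]
wrist_force: [0.7, 0.3, 1.4]
finger_gap: 0.0852
grip_force: 0.0
```

>>> {"method": "apply_moves", "body": {
  "rows": [
    {"xyz": [0,0,0],"turn": [0,0,0],"grip": 0.7},
    {"xyz": [0,0,0],"turn": [0,0,0],"grip": 0.6},
    {"xyz": [0,0,0],"turn": [0,0,0],"grip": 0.5},
    {"xyz": [0,0,0],"turn": [0,0,0],"grip": 0.5},
    {"xyz": [0,0,0],"turn": [0,0,0],"grip": 0.5},
    {"xyz": [0,0,0],"turn": [0,0,0],"grip": 0.5},
    {"xyz": [0,0,0],"turn": [0,0,0],"grip": 0.4},
    {"xyz": [0,0,0],"turn": [0,0,0],"grip": 0.4}
  ],
  "force": 80
}}

```text
clock: 18.65
tcp_pos: [0.4925, -0.2366, 0.1096]
orientation: [0.001, 0.086, 0.996, -0.0]
wrist_force: [-0.1, 2.4, 5.0]
finger_gap: 0.0528
grip_force: 83.5
```

>>> {"method": "apply_moves", "body": {
  "rows": [
    {"xyz": [0,0,-2],"turn": [0,0,0],"grip": 0.4},
    {"xyz": [0,0,-5],"turn": [0,0,0],"grip": 0.4},
    {"xyz": [0,0,-9],"turn": [0,0,0],"grip": 0.4},
    {"xyz": [0,0,-14],"turn": [0,0,0],"grip": 0.4},
    {"xyz": [0,0,-20],"turn": [0,0,0],"grip": 0.4},
    {"xyz": [0,0,-20],"turn": [0,0,0],"grip": 0.4}
  ]
}}

```text
clock: 19.15
tcp_pos: [0.4925, -0.2369, 0.1296]
orientation: [0.001, 0.086, 0.996, -0.0]
wrist_force: [1.0, -0.0, -5.6]
finger_gap: 0.0528
grip_force: 84.9
```

>>> {"method": "apply_moves", "body": {
  "rows": [
    {"xyz": [0,0,-8],"turn": [0,0,0],"grip": 0.4},
    {"xyz": [0,0,-18],"turn": [0,0,0],"grip": 0.4},
    {"xyz": [0,0,-28],"turn": [0,0,0],"grip": 0.4},
    {"xyz": [0,0,-38],"turn": [0,0,0],"grip": 0.4},
    {"xyz": [0,0,-48],"turn": [0,0,0],"grip": 0.4},
    {"xyz": [0,0,-58],"turn": [0,0,0],"grip": 0.4},
    {"xyz": [0,0,-65],"turn": [0,0,0],"grip": 0.4},
    {"xyz": [0,0,-68],"turn": [0,0,0],"grip": 0.4},
    {"xyz": [0,0,-68],"turn": [0,0,0],"grip": 0.4}
  ]
}}

```text
clock: 19.9
tcp_pos: [0.4924, -0.2368, 0.1975]
orientation: [0.001, 0.086, 0.996, -0.0]
wrist_force: [0.1, -0.0, -6.0]
finger_gap: 0.0528
grip_force: 85.1
```

Run:
```python
from h import *
go([.487,-.035,.198],170.2);print(env.get_state()['wrist_force'])
c=cam('top');cv2.imwrite('pics/t6.png',c['color'])
c=cam('side');rect(c,(.4915,-.2345),.13,.165,.205,'s roof')
im=c['color'];cv2.imwrite('pics/s6.png',cv2.resize(im[90:290,240:460],None,fx=3,fy=3))
```

```text
clock 19.9 tcp [ 0.4924 -0.2368  0.1975] xang 170.1 gap 0.0528
xyz [ 40.  197.9  -0.8] turn [-0.0008  0.0017 -0.0017]
[ 0.13106453 -0.02080492 -5.98474925]
s roof 1429 z [0.1714 0.1846 0.1882] [ 489.6 -233.1] [115.  195.2] 80.4
```

View pics/s6.png

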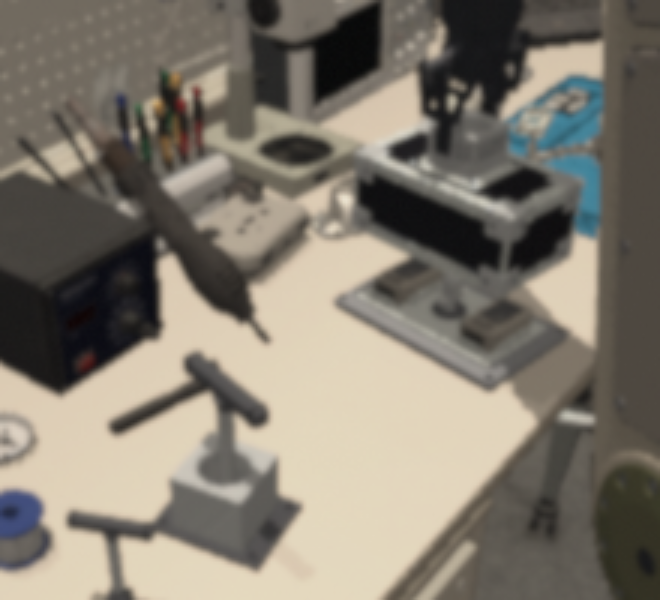

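The view shows the hood hanging level above its base, with the packs and bolt visible at (450,300). The key stands in its stand at (225,430), and the dark bar at (160,405) beyond it is the brush. There is free bench between base and stand. I'll carry the hood over.

>>> {"method": "apply_moves", "body": {
  "rows": [
    {"xyz": [2,8,0],"turn": [0,0,0],"grip": 0.4},
    {"xyz": [7,25,0],"turn": [0,0,0],"grip": 0.4},
    {"xyz": [13,48,0],"turn": [0,0,0],"grip": 0.4},
    {"xyz": [20,75,0],"turn": [0,0,0],"grip": 0.4},
    {"xyz": [27,102,0],"turn": [0,0,0],"grip": 0.4},
    {"xyz": [34,128,0],"turn": [0,0,0],"grip": 0.4},
    {"xyz": [40,153,0],"turn": [0,0,0],"grip": 0.4},
    {"xyz": [46,175,0],"turn": [0,0,0],"grip": 0.4},
    {"xyz": [50,190,0],"turn": [0,0,0],"grip": 0.4},
    {"xyz": [52,197,0],"turn": [0,0,0],"grip": 0.4},
    {"xyz": [52,199,0],"turn": [0,0,0],"grip": 0.4},
    {"xyz": [52,199,0],"turn": [0,0,0],"grip": 0.4}
  ]
}}

```text
clock: 21.0
tcp_pos: [0.4748, -0.0312, 0.1962]
orientation: [-0.0, 0.086, 0.996, -0.0]
wrist_force: [0.4, -0.7, -6.0]
finger_gap: 0.0525
grip_force: 85.7
```

>>> {"method": "apply_moves", "body": {
  "rows": [
    {"xyz": [0,0,8],"turn": [0,0,0],"grip": 0.4},
    {"xyz": [0,0,22],"turn": [0,0,0],"grip": 0.4},
    {"xyz": [0,0,38],"turn": [0,0,0],"grip": 0.4},
    {"xyz": [0,0,54],"turn": [0,0,0],"grip": 0.4},
    {"xyz": [0,0,70],"turn": [0,0,0],"grip": 0.4},
    {"xyz": [0,0,82],"turn": [0,0,0],"grip": 0.4},
    {"xyz": [0,0,90],"turn": [0,0,0],"grip": 0.4},
    {"xyz": [0,0,94],"turn": [0,0,0],"grip": 0.4},
    {"xyz": [0,0,94],"turn": [0,0,0],"grip": 0.4},
    {"xyz": [0,0,94],"turn": [0,0,0],"grip": 0.4}
  ]
}}

```text
clock: 21.83
tcp_pos: [0.4752, -0.032, 0.1025]
orientation: [0.0, 0.087, 0.996, -0.0]
wrist_force: [-0.0, 1.0, -5.8]
finger_gap: 0.0525
grip_force: 85.6
```

>>> {"method": "apply_moves", "body": {
  "rows": [
    {"xyz": [0,0,1],"turn": [0,0,0],"grip": 0.4},
    {"xyz": [0,0,2],"turn": [0,0,0],"grip": 0.4},
    {"xyz": [0,0,3],"turn": [0,0,0],"grip": 0.4},
    {"xyz": [0,0,4],"turn": [0,0,0],"grip": 0.4},
    {"xyz": [0,0,4],"turn": [0,0,0],"grip": 0.4},
    {"xyz": [0,0,4],"turn": [0,0,0],"grip": 0.4}
  ]
}}

```text
clock: 22.33
tcp_pos: [0.4749, -0.0315, 0.0984]
orientation: [0.0, 0.086, 0.996, -0.0]
wrist_force: [-0.9, -0.0, -4.9]
finger_gap: 0.0528
grip_force: 85.6
```

>>> {"method": "apply_moves", "body": {
  "rows": [
    {"xyz": [0,0,0.5],"turn": [0,0,0],"grip": 0.4},
    {"xyz": [0,0,1],"turn": [0,0,0],"grip": 0.4},
    {"xyz": [0,0,1.5],"turn": [0,0,0],"grip": 0.4},
    {"xyz": [0,0,1.5],"turn": [0,0,0],"grip": 0.4},
    {"xyz": [0,0,1.5],"turn": [0,0,0],"grip": 0.4}
  ]
}}

```text
clock: 22.75
tcp_pos: [0.4751, -0.0314, 0.0977]
orientation: [0.0, 0.086, 0.996, -0.0]
wrist_force: [-3.5, 2.3, 5.4]
finger_gap: 0.0529
grip_force: 87.0
```

The hood is in contact with the bench. I'll release it gently and retreat.

>>> {"method": "apply_moves", "body": {
  "rows": [
    {"xyz": [0,0,0],"turn": [0,0,0],"grip": 0.62},
    {"xyz": [0,0,0],"turn": [0,0,0],"grip": 0.68},
    {"xyz": [0,0,0],"turn": [0,0,0],"grip": 0.75},
    {"xyz": [0,0,0],"turn": [0,0,0],"grip": 0.85},
    {"xyz": [0,0,0],"turn": [0,0,0],"grip": 1},
    {"xyz": [0,0,0],"turn": [0,0,0],"grip": 1},
    {"xyz": [0,0,0],"turn": [0,0,0],"grip": 1}
  ]
}}

```text
clock: 23.33
tcp_pos: [0.4751, -0.0316, 0.0968]
orientation: [0.0, 0.086, 0.996, -0.0]
wrist_force: [0.1, 0.0, -0.6]
finger_gap: 0.0853
grip_force: 0.0
```

>>> {"method": "apply_moves", "body": {
  "rows": [
    {"xyz": [0,0,-8],"turn": [0,0,0],"grip": 1},
    {"xyz": [0,0,-25],"turn": [0,0,0],"grip": 1},
    {"xyz": [0,0,-50],"turn": [0,0,0],"grip": 1},
    {"xyz": [0,0,-85],"turn": [0,0,0],"grip": 1},
    {"xyz": [0,0,-120],"turn": [0,0,0],"grip": 1},
    {"xyz": [0,0,-150],"turn": [0,0,0],"grip": 1},
    {"xyz": [0,0,-160],"turn": [0,0,0],"grip": 1},
    {"xyz": [0,0,-160],"turn": [0,0,0],"grip": 1},
    {"xyz": [0,0,-160],"turn": [0,0,0],"grip": 1}
  ]
}}

```text
clock: 24.08
tcp_pos: [0.4751, -0.0316, 0.2569]
orientation: [0.0, 0.086, 0.996, -0.0]
wrist_force: [-0.2, 0.7, -0.7]
finger_gap: 0.0853
grip_force: 0.0
```

Run:
```python
from h import *
s=env.get_state();print(s['clock'],s['tcp_pos'],s['wrist_force'])
c=cam('side');rect(c,(.475,-.0315),.13,.06,.1,'roof');rect(c,(.475,-.0315),.05,.12,.135,'neck');rect(c,(.4925,.136),.06,.13,.16,'bar')
rect(c,(.49,-.235),.1,.025,.05,'packs')
t=cam('top');rect(t,(.611,.268),.04,.02,.06,'reel');rect(t,(.456,.364),.03,.015,.06,'jar');rect(t,(.635,.052),.08,.012,.05,'brush')
cv2.imwrite('pics/end.png',c['color'])
```

```text
24.0833 [ 0.47508281 -0.0315605   0.25694774] [-0.19681663  0.69809872 -0.69754091]
roof 1947 z [0.0685 0.0853 0.0878] [471.8 -28.4] [115.9 195.2] 80.8
neck 259 z [0.1215 0.1279 0.1298] [472.5 -29.7] [57.  56.8] 80.0
bar 279 z [0.1398 0.1495 0.1517] [488.8 137.4] [17.2 95.6] 76.6
packs 583 z [0.0269 0.0384 0.0421] [ 486.8 -228.9] [ 81.8 163.2] 79.8
reel 275 z [0.0334 0.037  0.0408] [611.3 267.9] [52.7 53.7] 13.5
jar 177 z [0.0287 0.0333 0.0372] [456.4 363.3] [40.4 36.9] 89.7
brush 59 z [0.0128 0.0214 0.0398] [669.9  41.4] [116.6  82.7] 76.2
```

View pics/end.png

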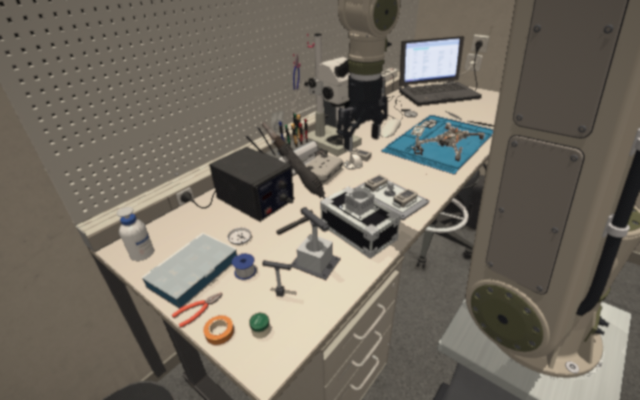

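The picture shows the hood upright on the bench at (360,215), clear of its base at (390,195) and of the stand at (317,250), where the key is back in place. The reel and jar are unmoved. The brush at (295,225) lies as it did before; the wide reading for it only caught neighbouring points. I'm handing in.

```bash
python3 -c "
from workcell import ticket
print(ticket.hand_in())"
```

```text
the job is handed in; nothing more can be done
None
```

The job is handed in at about 24 s on the robot clock: the bolt is open, the key is back in its stand, the hood stands upright on the bench clear of its base, and the reel, jar and brush were not disturbed.

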